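# Load the slanted spindle of a tube rotator

## Task

Make the tube rotator ready for use: thread the aluminium spacer sleeve, then the white tube disc (hub facing outwards), then the orange bushing (flange first, against the disc) onto its slanted steel spindle, in that order. Each must be fully home, square against the one beneath it, before the next goes on; leave the bottle, the tube rack and the mouse where they are.

Things in the scene. Friction and masses are not known exactly. Their poses are not given: they have to be found in the camera images.
- mixer: tube rotator, fixed to the bench: white base 160 x 170 x 45 mm with a white block behind and a slanted blue motor head (72 mm across) carrying the spindle. Origin: centre of the head's axis in plan, on the bench (the seat of the spindle is 85 mm straight above it); x points away from the side towards which the spindle leans, z up. The white block behind the head reaches 70 mm above the bench.
- spindle: fixed round steel spindle, 20 mm across, 155 mm long, its last 15 mm tapering to 8 mm across. It leans 30 degrees from vertical, its tip roughly towards the robot. Origin: middle of the flat seat (60 mm across steel flange) from which it rises; its z axis runs along the spindle from seat to tip, its y axis is level. Parts released on it slide down by themselves.
- spindle_tip (a point): middle of the spindle's free tip, 155 mm along the spindle from the seat
- seat_spacer (a point): point on the spindle axis 30 mm from the seat: where the middle of the spacer must come
- seat_disc (a point): point on the spindle axis 60 mm from the seat: where the underside of the disc must come
- seat_bushing (a point): point on the spindle axis 105 mm from the seat: where the flange face of the bushing must come (its far end then stands 10 mm beyond the spindle tip)
- spacer: loose aluminium sleeve standing upright, 44 mm outside, 26 mm bore through, 60 mm tall, about 0.16 kg; origin in the centre of its underside, z along its bore, up. Either end may go first.
- spacer_mid (a point): centre of the spacer, half way up its bore
- disc: loose white plastic tube disc lying flat, 120 mm across and 10 mm thick with ten black round marks, and a hub 40 mm across on top of it, 45 mm tall in all (hub 35 mm above the disc face), 26 mm bore through, about 0.18 kg; origin in the centre of its underside, z along its bore out of the hub. It can be gripped by the hub.
- bushing: loose orange plastic bushing standing on its flange: flange 60 mm across and 10 mm thick, barrel 42 mm across, 60 mm tall in all, 26 mm bore through, about 0.12 kg; origin in the centre of the flange face (underside), z along its bore away from the flange
- reagent: amber bottle, 64 mm across, 130 mm tall, bystander; origin in the centre of its underside
- tube_rack: grey rack of capped tubes, 75 x 190 mm, 96 mm tall, bystander; origin in the centre of its underside, long side along its y
- mouse: black computer mouse, 105 x 60 x 30 mm, bystander; origin in the centre of its underside
There are look-alikes about, which are no part of the job. Of the things like the bushing, leave any that is black, brown or green; of the rest the larger one is meant.

How it is judged:
By the outcome, as a careful person would: the job done as asked, in the order asked, and still so for the second after the job is handed in, with the robot touching nothing.
It also fails if it takes over 72 s, if anything falls off the work surface, if the arm or the gripper's body presses on something with over 40 N, if the wrist force passes 120 N, or if a joint passes its speed limit or range.

## Robot

A 6-joint arm with a two-finger parallel gripper is mounted at the origin on the work surface. World frame = base frame: x ahead of the robot, y to its left, z up, the work surface at z = 0. Lengths are in m, angles in rad, forces in N, time in s.
With the tool pointing down it reaches from about 0.375 to 0.9 m from the base axis. Payload 3.1 kg.
Tool frame: the origin (TCP) lies between the finger pads; the fingertips stand 17 mm ahead of it and the grasp point (between the pads) lies 2 mm behind it (robot.nose_length is the distance from the TCP to the fingertips, in m); z points along the fingers, y is the line along which they close (so a half turn about z gives the same grasp; the last joint's range is limited). The gripper opens to 87 mm and grips with 3 to 60 N. Pads are 19 mm wide; open, the fingers measure 117 mm over their backs; the gripper's body (75 mm by 190 mm) begins 51 mm behind the grasp point.
Start: joints at [-1.313, 0.527, 1.433, -0, 1.181, -0.178], TCP at [0.264, -0.567, 0.24] pointing down, gripper open.
Joint ranges: [-3.08, 3.08], [-0.75, 2.2], [0.22, 2.44], [-1.43, 4.57], [0, 2.65], [-2.85, 2.85]. Speed limits (rad/s): [2.79, 2.79, 3.14, 3.14, 3.14, 3.14].

## Interface

Orientations are given as a unit quaternion [x, y, z, w].
In Python, from rig import robot, cams gives the robot as it stands.
- The arm moves only by the shell command python3 -m pendant 'ROWS' [FORCE]. ROWS is JSON, a list of rows, each an object with "jaw": the opening, from 0 (shut) to 1 (fully open); "linear": the shift along the tool's x, y, z in cm, a list of three; "twist": the turn about the tool's z in degrees. A call has 1 to 12 rows; each row shifts and turns the commanded pose from where the row before left it, along the tool's axes as they then stand; what a row does not reach is not made up. A row lasts 1/12 s, in which the tool goes at most 41.7 mm and 7.16 degrees, less where a joint would pass 70% of its speed; a pose out of reach is approached as far as the arm can. A call is refused whole if a number of a shift passes 4.17 or a number of a turn 7.16, either way. A call with a gripper value outside its range is refused whole. The fingers move at their own pace and stop on an object; FORCE is the grip in N (left out, the last holds). Time passes only in rows, so rows that do not move let the fingers close. It gives the time, the measured TCP pose, the force, the opening and the grip force at its end, in the units of the state.
- robot.get_obs(): the state, without advancing time (a new reading comes with each control period).
- cams.camera(name): name is "scene" or "side" or "wrist"; returns a dict with "color" (420x560x3 uint8, blue, green, red), "depth" (420x560 float32, m along the optical axis (not along the pixel's ray), 0 where there is no reading), "fov_y" (degrees; the focal length in pixels is half the picture's height over the tangent of half this angle, whatever the lens; pixels are square), "cx", "cy" (the principal point, pixels), "view" (4x4, takes a point from world to camera coordinates). Camera axes: x right, y down, z forward; pixel columns grow to the right and rows downward; lengths in m; the calibration is good to about 2 mm. A picture is of the moment at which its call begins.
- robot.hand_in(): hands the job in; it is judged then, once.
The state is a dict: "time": time; "q": joint angles; "joint_velocities": joint speeds; "joint_torque": joint torques, N m; "position": TCP position; "tool_rot": TCP orientation; "ft_force": force on the tool from outside, world axes, zero at the start; "moment": the same for the moment, N m; "grip_width": finger opening in m; "grip_force": force on a finger pad.
Only numpy, scipy, OpenCV 4.12 (cv2) and the standard library are available. Lean on these libraries where they do the work, as an engineer would, in place of code of your own. Each camera call takes 0.05 s, during which the arm holds its last target. There are 200 camera calls.

## Working session

There is one attempt and no reset: what is moved stays moved. The work goes in short steps, Python scripts to look and compute and a shell command to move; the robot and the scene stay as the last step left them, time stands still between calls to the robot, and variables do not carry over. Pictures are saved under pics/ and viewed, at most 11 in all, crops included, and the job is handed in when it is done.

```bash
mkdir -p pics; ls
python3 - <<'E'
from rig import robot,cams
import cv2,numpy as np
for n in("scene","side"):
    c=cams.camera(n);cv2.imwrite(f"pics/{n}0.png",c["color"]);np.savez(f"{n}0.npz",**c)
    print(n,c["fov_y"],c["cx"],c["cy"],np.round(c["view"],3).tolist(),(c["depth"]>0).mean())
o=robot.get_obs();print(o)
E
```

```text
pics
scene 44.130910515142155 274.30220790792737 209.75439584036343 [[0.042, 0.999, -0.011, 0.03], [0.737, -0.039, -0.675, -0.299], [-0.674, 0.02, -0.738, 1.948], [0.0, 0.0, 0.0, 1.0]] 0.9959906462585034
side 50.61207648397872 280.2946292521245 208.60719174385778 [[-0.927, -0.375, 0.013, 0.488], [-0.249, 0.587, -0.771, 0.285], [0.282, -0.717, -0.637, 1.041], [0.0, 0.0, 0.0, 1.0]] 0.9958375850340137
{'time': 0.1, 'q': array([-1.31348306e+00,  5.28374425e-01,  1.43374268e+00, -3.59562573e-05,
        1.18139333e+00, -1.78490907e-01]), 'joint_velocities': array([ 0.00172517, -0.00211631, -0.00254323, -0.00083519,  0.00042409,
        0.00024665]), 'joint_torque': array([-9.96748749e-04, -4.40988564e+01, -1.77150500e+01,  6.34464598e-02,
        5.34113555e-02, -4.05483433e-05]), 'position': array([ 0.26370256, -0.56597184,  0.23867872]), 'tool_rot': array([ 9.76351200e-01,  2.16188378e-01, -5.43938653e-05, -9.57488062e-04]), 'ft_force': array([ 0.26521994, -0.2006642 ,  0.14560689]), 'moment': array([-0.00043188,  0.03600597, -0.0519921 ]), 'grip_force': 0.0, 'grip_width': 0.08713839291942058}
```

View pics/scene0.png

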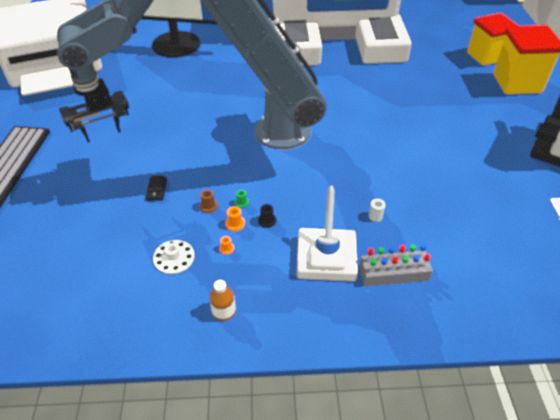

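View pics/side0.png

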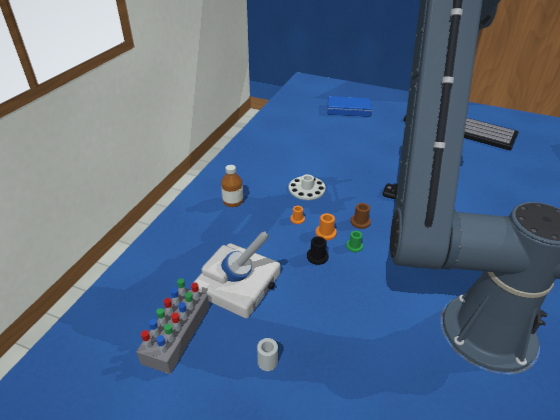

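Scene picture: the bushing-like things are brown (208,200), green (242,198), black (267,215), small orange (226,244) and large orange (234,218). By the description I choose the large orange one. The spacer is at (377,210), the disc at (174,256), and the spindle runs from its tip at (331,188) to its seat near (328,238). The side picture shows the same layout: spacer (267,354), disc (307,186), large orange (326,226), spindle tip (265,236).

```bash
cat > h.py <<'E'
import numpy as np,cv2
def cloud(c):
    h,w=c["depth"].shape;f=h/2/np.tan(np.radians(float(c["fov_y"]))/2)
    v,u=np.mgrid[:h,:w];d=c["depth"]
    p=np.stack([(u-c["cx"])/f*d,(v-c["cy"])/f*d,d],-1);V=c["view"]
    return (p-V[:3,3])@V[:3,:3]
def circ(P):
    A=np.c_[2*P[:,:2],np.ones(len(P))];s=np.linalg.lstsq(A,(P[:,:2]**2).sum(1),rcond=None)[0]
    return s[:2],np.sqrt(s[2]+s[0]**2+s[1]**2)
E
python3 - <<'E'
from h import *
C={n:dict(np.load(n+"0.npz")) for n in("scene","side")}
W={n:cloud(C[n]) for n in C}
seeds={"spacer":((377,210),(267,354)),"disc":((174,256),(307,186)),"bush":((234,218),(326,226)),"small":((226,244),(297,214)),"brown":((208,200),(361,214)),"green":((242,198),(355,240)),"black":((267,215),(318,250)),"reagent":((222,300),(232,188))}
for k,s in seeds.items():
    for n,(u,v) in zip(("scene","side"),s):
        X=W[n];c=np.median(X[v-4:v+5,u-4:u+5].reshape(-1,3),0)
        m=(np.linalg.norm(X[...,:2]-c[:2],axis=2)<.05)&(X[...,2]>.012)&(C[n]["depth"]>0)
        P=X[m];zt=np.percentile(P[:,2],97);T=P[P[:,2]>zt-.006]
        print(k,n,len(P),"ztop",zt.round(4),"mid of top extents",((T.min(0)+T.max(0))/2).round(4),(np.ptp(T,axis=0)).round(3),"circle all",*[np.round(a,4) for a in circ(P)])
for n in C:
    X=W[n];m=(np.linalg.norm(X[...,:2]-W["scene"][210,330,:2],axis=2)<.12)&(X[...,2]>.115)
    P=X[m];c=P.mean(0);d=np.linalg.svd(P-c)[2][0];d*=np.sign(d[2])
    t=(P-c)@d
    print("spindle",n,len(P),c.round(4),d.round(3),"top",(c+d*t.max()).round(4),"cam",(-C[n]["view"][:3,:3].T@C[n]["view"][:3,3]).round(2))
ims=[]
for n,(u,v) in (("scene",(240,222)),("side",(325,232))):
    ims.append(cv2.resize(C[n]["color"][v-40:v+40,u-50:u+50],(400,320),interpolation=cv2.INTER_CUBIC))
cv2.imwrite("pics/crop.png",np.hstack(ims))
E
```

```text
spacer scene 257 ztop 0.0631 mid of top extents [0.4476 0.2725 0.0617] [0.042 0.042 0.009] circle all [0.4504 0.2722] 0.0185
spacer side 527 ztop 0.0608 mid of top extents [0.4458 0.2738 0.0586] [0.043 0.044 0.007] circle all [0.4445 0.2759] 0.0181
disc scene 296 ztop 0.0468 mid of top extents [ 0.5795 -0.3552  0.0466] [0.037 0.04  0.011] circle all [ 0.5948 -0.3481] 0.0277
disc side 174 ztop 0.0464 mid of top extents [ 0.5761 -0.3535  0.0441] [0.039 0.042 0.007] circle all [ 0.5755 -0.3476] 0.0192
bush scene 253 ztop 0.0626 mid of top extents [ 0.4588 -0.1741  0.0615] [0.042 0.034 0.009] circle all [ 0.4601 -0.1734] 0.0183
bush side 285 ztop 0.0606 mid of top extents [ 0.4534 -0.1716  0.0584] [0.041 0.042 0.007] circle all [ 0.4531 -0.1709] 0.0177
small scene 122 ztop 0.0466 mid of top extents [ 0.555  -0.1977  0.0449] [0.031 0.027 0.008] circle all [ 0.5554 -0.1987] 0.0132
small side 124 ztop 0.0427 mid of top extents [ 0.551  -0.1986  0.0406] [0.028 0.029 0.007] circle all [ 0.551  -0.1972] 0.0124
brown scene 242 ztop 0.0625 mid of top extents [ 0.3763 -0.2593  0.0608] [0.047 0.03
[... 472 characters left out ...]
ents [ 0.4509 -0.0725  0.0612] [0.041 0.04  0.009] circle all [ 0.4509 -0.0728] 0.0184
black side 319 ztop 0.0601 mid of top extents [ 0.4469 -0.0724  0.058 ] [0.042 0.044 0.008] circle all [ 0.4458 -0.0702] 0.0176
reagent scene 765 ztop 0.1309 mid of top extents [ 0.773  -0.2019  0.1303] [0.028 0.029 0.011] circle all [ 0.7816 -0.1999] 0.0214
reagent side 661 ztop 0.128 mid of top extents [ 0.7698 -0.2005  0.127 ] [0.029 0.03  0.01 ] circle all [ 0.7644 -0.1919] 0.0208
spindle scene 296 [0.5552 0.1035 0.1682] [-0.511  0.048  0.858] top [0.5235 0.1064 0.2215] cam [ 1.53 -0.08  1.24]
spindle side 289 [0.546  0.1112 0.1698] [-0.506  0.036  0.862] top [0.5172 0.1132 0.2189] cam [0.23 0.76 0.88]
```

View pics/crop.png

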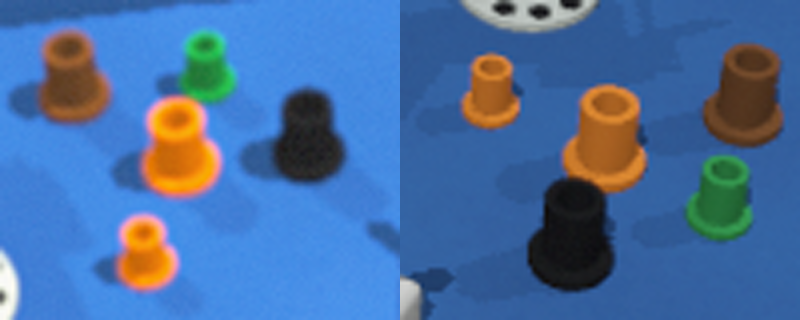

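The crop shows the large orange bushing, about (180,145) in the left half, as distinctly bigger than the small orange one at (145,250), so the choice stands. From the depth images I estimate:
- **Spacer:** about (0.4465, 0.273).
- **Disc:** about (0.578, -0.354).
- **Bushing:** about (0.456, -0.173).
- **Spindle:** tip at (0.5166, 0.1066, 0.219), leaning along (-0.5, 0.04, 0.866).

Next I square up the tool and travel to the spacer.

```bash
python3 -m pendant '[{"jaw":1,"linear":[0,0,0],"twist":6.24},{"jaw":1,"linear":[0,0,0],"twist":6.24},{"jaw":1,"linear":[0,0,0],"twist":6.24},{"jaw":1,"linear":[0,0,0],"twist":6.24},{"jaw":1,"linear":[3.4,0,0],"twist":0},{"jaw":1,"linear":[3.4,0,0],"twist":0},{"jaw":1,"linear":[3.4,0,-0.5],"twist":0},{"jaw":1,"linear":[3.4,0,-0.5],"twist":0},{"jaw":1,"linear":[0,-4,0],"twist":0},{"jaw":1,"linear":[0,-4,0],"twist":0},{"jaw":1,"linear":[0,-4,0],"twist":0},{"jaw":1,"linear":[0,-4,0],"twist":0}]' 10
```

```text
time: 1.1
position: [0.3996, -0.4044, 0.2486]
tool_rot: [1.0, 0.0, -0.0, -0.001]
ft_force: [0.8, 0.5, -0.4]
grip_width: 0.087
grip_force: 0.0
```

```bash
python3 -m pendant '[{"jaw":1,"linear":[0,-4,0],"twist":0},{"jaw":1,"linear":[0,-4,0],"twist":0},{"jaw":1,"linear":[0,-4,0],"twist":0},{"jaw":1,"linear":[0,-4,0],"twist":0},{"jaw":1,"linear":[0,-4,0],"twist":0},{"jaw":1,"linear":[0,-4,0],"twist":0},{"jaw":1,"linear":[0,-4,0],"twist":0},{"jaw":1,"linear":[0,-4,0],"twist":0},{"jaw":1,"linear":[0,-4,0],"twist":0},{"jaw":1,"linear":[0,-4,0],"twist":0},{"jaw":1,"linear":[0,-4,0],"twist":0},{"jaw":1,"linear":[0,-4,0],"twist":0}]' 
python3 -m pendant '[{"jaw":1,"linear":[0.9,-4,0],"twist":0},{"jaw":1,"linear":[0.9,-4,0],"twist":0},{"jaw":1,"linear":[1,-4,0],"twist":0},{"jaw":1,"linear":[1,-4,0],"twist":0},{"jaw":1,"linear":[0.9,-3.9,2],"twist":0},{"jaw":1,"linear":[0,0,4],"twist":0},{"jaw":1,"linear":[0,0,4],"twist":0},{"jaw":1,"linear":[0,0,0],"twist":0}]'
python3 - <<'E'
from h import *
from rig import cams
c=cams.camera("wrist");X=cloud(c)
m=(c["depth"]>0)&(X[...,2]>.035)&(X[...,2]<.075)&(np.linalg.norm(X[...,:2]-[.4465,.273],axis=2)<.035)
T=X[m];print(len(T),T.min(0),T.max(0),(T.min(0)+T.max(0))/2)
E
```

```text
time: 2.1
position: [0.3991, 0.0753, 0.2495]
tool_rot: [1.0, -0.0, -0.0, -0.0]
ft_force: [-0.2, 0.2, -0.4]
grip_width: 0.0871
grip_force: 0.0
time: 2.77
position: [0.4405, 0.2687, 0.1435]
tool_rot: [1.0, 0.001, -0.008, 0.003]
ft_force: [-2.0, -0.8, -0.0]
grip_width: 0.0875
grip_force: 0.0
2380 [0.42556832 0.25191947 0.03506886] [0.46858204 0.29439871 0.06223625] [0.44707518 0.27315909 0.04865256]
```

```bash
python3 -m pendant '[{"jaw":1,"linear":[0,0,0],"twist":0},{"jaw":1,"linear":[0,0,0],"twist":0}]'
```

```text
time: 2.98
position: [0.4477, 0.2699, 0.1532]
tool_rot: [1.0, -0.0, 0.002, -0.001]
ft_force: [0.1, 1.1, 0.5]
grip_width: 0.0871
grip_force: 0.0
```

```bash
python3 -m pendant '[{"jaw":1,"linear":[0,-0.3,3],"twist":0},{"jaw":1,"linear":[0,0,3],"twist":0},{"jaw":1,"linear":[0,0,3],"twist":0},{"jaw":1,"linear":[0,0,2.2],"twist":0},{"jaw":1,"linear":[0,0,1.1],"twist":0},{"jaw":1,"linear":[0,0,0],"twist":0},{"jaw":0.3,"linear":[0,0,0],"twist":0},{"jaw":0.3,"linear":[0,0,0],"twist":0},{"jaw":0.3,"linear":[0,0,0],"twist":0},{"jaw":0.3,"linear":[0,0,0],"twist":0},{"jaw":0.3,"linear":[0,0,0],"twist":0},{"jaw":0.3,"linear":[0,0,0],"twist":0}]' 12
```

```text
time: 3.98
position: [0.4464, 0.2729, 0.0285]
tool_rot: [1.0, 0.0, 0.001, -0.0]
ft_force: [0.4, 0.3, -0.9]
grip_width: 0.0551
grip_force: 0.0
```

```bash
python3 -m pendant '[{"jaw":0.3,"linear":[0,0,0],"twist":0},{"jaw":0.3,"linear":[0,0,0],"twist":0},{"jaw":0.3,"linear":[0,0,0],"twist":0},{"jaw":0.3,"linear":[0,0,0],"twist":0},{"jaw":0.3,"linear":[0,0,-1],"twist":0},{"jaw":0.3,"linear":[0,0,-2],"twist":0},{"jaw":0.3,"linear":[0,0,-3],"twist":0},{"jaw":0.3,"linear":[0,0,-3],"twist":0},{"jaw":0.3,"linear":[0,0,-3],"twist":0},{"jaw":0.3,"linear":[0,0,-3],"twist":0},{"jaw":0.3,"linear":[0,0,-3],"twist":0},{"jaw":0.3,"linear":[0,0,-3],"twist":0}]' 12
python3 -m pendant '[{"jaw":0.3,"linear":[0,0,-2.6],"twist":0},{"jaw":0.3,"linear":[1.1,2.8,0],"twist":0},{"jaw":0.3,"linear":[1.1,2.8,0],"twist":0},{"jaw":0.3,"linear":[1.1,2.8,0],"twist":0},{"jaw":0.3,"linear":[1.1,2.8,0],"twist":0},{"jaw":0.3,"linear":[1.1,2.8,0],"twist":0},{"jaw":0.3,"linear":[1.0,2.6,0],"twist":0},{"jaw":0.3,"linear":[0,0,0],"twist":0},{"jaw":0.3,"linear":[0,0,0],"twist":0},{"jaw":0.3,"linear":[0,0,0],"twist":0}]'
python3 - <<'E'
from h import *
from rig import cams
i=[]
for n in("scene","side"):
    c=cams.camera(n);i.append(c)
    np.savez(n+"1.npz",**c)
a=i[0]["color"][130:260,260:420];b=i[1]["color"][170:300,190:350]
cv2.imwrite("pics/a1.png",cv2.resize(np.hstack([a,b]),(800,325),interpolation=cv2.INTER_CUBIC))
E
```

```text
time: 4.98
position: [0.4451, 0.2725, 0.2396]
tool_rot: [1.0, 0.0, -0.0, 0.0]
ft_force: [1.0, 0.9, -2.0]
grip_width: 0.0431
grip_force: 12.0
time: 5.82
position: [0.5102, 0.107, 0.2638]
tool_rot: [1.0, -0.0, -0.001, -0.0]
ft_force: [-0.6, -0.3, -1.6]
grip_width: 0.0431
grip_force: 12.0
```

View pics/a1.png

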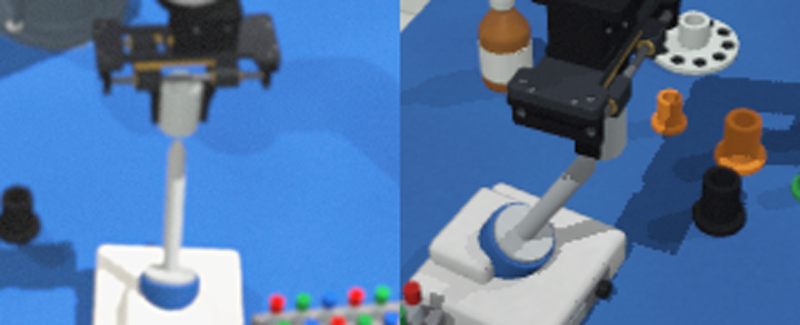

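The spacer hangs upright at (180,110) in the left half, with the spindle tip just beneath it at (177,145), and the two line up. I lower it gently and let it pivot in the pads.

```bash
python3 -m pendant '[{"jaw":0.3,"linear":[0,0,1],"twist":0},{"jaw":0.3,"linear":[0,0,0.7],"twist":0},{"jaw":0.3,"linear":[0,0,0.4],"twist":0},{"jaw":0.3,"linear":[0,0,0.3],"twist":0},{"jaw":0.3,"linear":[0,0,0],"twist":0}]' 8
python3 -m pendant '[{"jaw":0.3,"linear":[0,0,0.3],"twist":0},{"jaw":0.3,"linear":[0,0,0.3],"twist":0},{"jaw":0.3,"linear":[0,0,0.3],"twist":0},{"jaw":0.3,"linear":[0,0,0.3],"twist":0},{"jaw":0.3,"linear":[0,0,0],"twist":0}]'
python3 - <<'E'
from h import *
from rig import cams
i=[]
for n in("scene","side"):
    c=cams.camera(n);i.append(c)
a=i[0]["color"][130:260,260:420];b=i[1]["color"][170:300,190:350]
cv2.imwrite("pics/a2.png",cv2.resize(np.hstack([a,b]),(800,325),interpolation=cv2.INTER_CUBIC))
E
```

```text
time: 6.33
position: [0.5123, 0.1071, 0.2398]
tool_rot: [1.0, 0.0, 0.001, -0.0]
ft_force: [2.2, 0.3, 0.2]
grip_width: 0.0428
grip_force: 8.0
time: 6.75
position: [0.5115, 0.1066, 0.2272]
tool_rot: [1.0, -0.0, 0.0, 0.0]
ft_force: [4.2, -1.2, -0.4]
grip_width: 0.0428
grip_force: 8.0
```

View pics/a2.png

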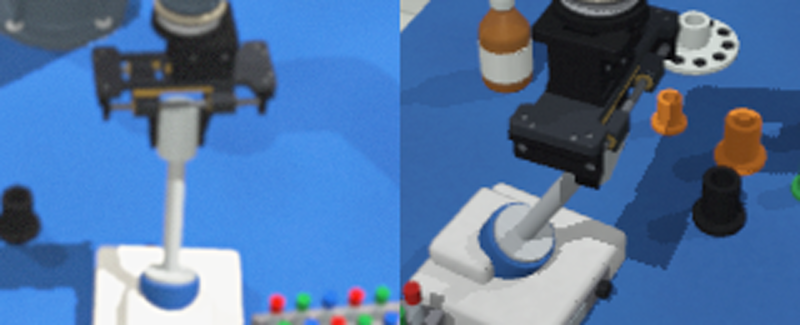

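The spindle now enters the spacer at (175,160) in the left half, and the side force is small. I continue along the spindle axis.

```bash
python3 -m pendant '[{"jaw":0.3,"linear":[0.25,0.02,0.43],"twist":0},{"jaw":0.3,"linear":[0.25,0.02,0.43],"twist":0},{"jaw":0.3,"linear":[0.25,0.02,0.43],"twist":0},{"jaw":0.3,"linear":[0.25,0.02,0.43],"twist":0},{"jaw":0.3,"linear":[0,0,0],"twist":0}]' 8
python3 -m pendant '[{"jaw":0.3,"linear":[0.25,0.02,0.43],"twist":0},{"jaw":0.3,"linear":[0.25,0.02,0.43],"twist":0},{"jaw":0.3,"linear":[0.25,0.02,0.43],"twist":0},{"jaw":0.3,"linear":[0.25,0.02,0.43],"twist":0},{"jaw":0.3,"linear":[0,0,0],"twist":0}]'
python3 - <<'E'
from h import *
from rig import cams
c=cams.camera("scene");X=cloud(c);s=c["color"].astype(int)
# left-edge/right-edge of the spindle+spacer per height: width in y along the spindle
for z in np.arange(.12,.24,.01):
    m=(abs(X[...,2]-z)<.006)&(abs(X[...,1]-.105)<.035)&(abs(X[...,0]-.56)<.09)
    if m.sum()>3:print(z.round(2),m.sum(),X[m].mean(0).round(3),np.ptp(X[m][:,1]).round(3))
E
```

```text
time: 7.27
position: [0.5217, 0.1058, 0.2096]
tool_rot: [1.0, -0.0, -0.0, 0.0]
ft_force: [4.5, -0.5, -1.5]
grip_width: 0.0429
grip_force: 8.0
time: 7.68
position: [0.5292, 0.1055, 0.1916]
tool_rot: [1.0, 0.0, -0.003, -0.0]
ft_force: [-0.8, 1.1, -4.5]
grip_width: 0.0426
grip_force: 8.0
0.12 35 [0.583 0.101 0.12 ] 0.02
0.13 26 [0.578 0.101 0.129] 0.018
0.14 35 [0.573 0.101 0.14 ] 0.017
0.15 36 [0.567 0.101 0.15 ] 0.018
0.16 34 [0.56  0.102 0.16 ] 0.02
0.17 21 [0.555 0.105 0.171] 0.057
0.18 75 [0.551 0.103 0.18 ] 0.062
0.19 88 [0.549 0.103 0.19 ] 0.061
0.2 92 [0.547 0.106 0.2  ] 0.061
0.21 90 [0.542 0.104 0.21 ] 0.066
0.22 112 [0.534 0.107 0.22 ] 0.067
0.23 51 [0.539 0.112 0.229] 0.048
```

The spacer is tilted onto the spindle with the tip right through it, so I release.

```bash
python3 -m pendant '[{"jaw":0.8,"linear":[0,0,0],"twist":0},{"jaw":0.8,"linear":[0,0,0],"twist":0},{"jaw":0.8,"linear":[0,0,0],"twist":0},{"jaw":0.8,"linear":[0,0,0],"twist":0},{"jaw":1,"linear":[0,0,0],"twist":0},{"jaw":1,"linear":[0,0,0],"twist":0},{"jaw":1,"linear":[0,0,-2],"twist":0},{"jaw":1,"linear":[0,0,-3],"twist":0},{"jaw":1,"linear":[0,0,-3],"twist":0},{"jaw":1,"linear":[0,0,-3],"twist":0},{"jaw":1,"linear":[-2,1,0],"twist":0},{"jaw":1,"linear":[-3,3,0],"twist":0}]'
cat > look.py <<'E'
import sys
from h import *
from rig import cams
i=[]
S=np.array([.5941,.1,.085]);d=np.array([-.5,.042,.865])
for n in("scene","side"):
    c=cams.camera(n);i.append(c);X=cloud(c)-S;t=X@d
    r=np.linalg.norm(X-t[...,None]*d,axis=2)
    print(n,[(int(k),int(m.sum()),round(1e3*np.percentile(r[m],90),1)) for k in range(0,170,5) for m in [(t*1e3>=k)&(t*1e3<k+5)&(r<.075)&(X[...,2]>0.0)&(c["depth"]>0)] if m.sum()>3])
a=i[0]["color"][130:260,260:420];b=i[1]["color"][170:300,190:350]
cv2.imwrite(f"pics/{sys.argv[1]}.png",cv2.resize(np.hstack([a,b]),(800,325),interpolation=cv2.INTER_CUBIC))
E
python3 look.py a3
```

```text
time: 8.73
position: [0.485, 0.067, 0.3062]
tool_rot: [1.0, 0.002, 0.005, -0.0]
ft_force: [0.3, -1.6, -0.4]
grip_width: 0.0868
grip_force: 0.0
scene [(0, 37, np.float64(31.4)), (5, 25, np.float64(23.0)), (10, 28, np.float64(24.4)), (15, 26, np.float64(23.2)), (20, 24, np.float64(23.1)), (25, 20, np.float64(22.4)), (30, 26, np.float64(24.7)), (35, 28, np.float64(23.4)), (40, 23, np.float64(23.1)), (45, 26, np.float64(22.6)), (50, 31, np.float64(24.1)), (55, 45, np.float64(21.7)), (60, 19, np.float64(22.3)), (65, 11, np.float64(12.5)), (70, 12, np.float64(14.5)), (75, 13, np.float64(12.7)), (80, 13, np.float64(12.6)), (85, 12, np.float64(13.3)), (90, 11, np.float64(13.5)), (95, 13, np.float64(13.0)), (100, 13, np.float64(11.3)), (105, 10, np.float64(14.6)), (110, 13, np.float64(13.3)), (115, 10, np.float64(13.1)), (120, 13, np.float64(13.5)), (125, 15, np.float64(12.1)), (130, 8, np.float64(13.8)), (135, 16, np.float64(13.0)), (140, 16, np.float64(13.5)), (145, 6, np.float64(10.3)), (150, 7, np.float64(8.4))]
side [(0, 25, np.float64(28.4)), (5, 14, np.float64(20.1)), (10, 17, np.float64(22.2)), (15, 24, np.float64(22.4)), (20, 17, np.float64(22.1)), (25, 21, np.float64(22.9)), (30, 22, np.float64(22.8)), (35, 22, np.float64(23.1)), (40, 27, np.float64(21.8)), (45, 26, np.float64(22.9)), (50, 33, np.float64(22.5)), (55, 108, np.float64(22.6)), (60, 30, np.float64(21.2)), (65, 10, np.float64(11.0)), (70, 14, np.float64(10.3)), (75, 10, np.float64(11.1)), (80, 9, np.float64(11.0)), (85, 16, np.float64(11.5)), (90, 9, np.float64(10.4)), (95, 14, np.float64(10.8)), (100, 8, np.float64(11.0)), (105, 16, np.float64(10.5)), (110, 11, np.float64(10.9)), (115, 13, np.float64(10.7)), (120, 12, np.float64(10.7)), (125, 11, np.float64(10.6)), (130, 10, np.float64(10.8)), (135, 18, np.float64(11.4)), (140, 17, np.float64(10.1)), (145, 14, np.float64(8.2)), (150, 12, np.float64(8.8))]
```

View pics/a3.png

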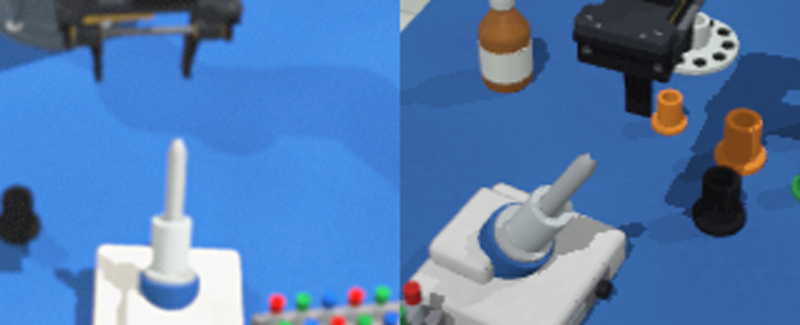

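The spacer at (172,250) sits home on the seat, its end at 60 mm along the axis. Now the disc.

```bash
python3 -m pendant '[{"jaw":1,"linear":[0.9,3.8,0],"twist":0},{"jaw":1,"linear":[0.9,3.8,0],"twist":0},{"jaw":1,"linear":[0.9,3.8,0],"twist":0},{"jaw":1,"linear":[0.9,3.8,0],"twist":0},{"jaw":1,"linear":[0.9,3.8,0],"twist":0},{"jaw":1,"linear":[0.9,3.8,0],"twist":0},{"jaw":1,"linear":[0.9,3.8,0],"twist":0},{"jaw":1,"linear":[0.9,3.8,0],"twist":0},{"jaw":1,"linear":[0.9,3.8,0],"twist":0},{"jaw":1,"linear":[0.9,3.8,0],"twist":0},{"jaw":1,"linear":[0.9,3.9,0],"twist":0},{"jaw":1,"linear":[0,0,3],"twist":0}]'
python3 -m pendant '[{"jaw":1,"linear":[0,0,3.5],"twist":0},{"jaw":1,"linear":[0,0,3.5],"twist":0},{"jaw":1,"linear":[0,0,3.5],"twist":0},{"jaw":1,"linear":[0,0,2.5],"twist":0},{"jaw":1,"linear":[0,0,0],"twist":0},{"jaw":1,"linear":[0,0,0],"twist":0},{"jaw":1,"linear":[0,0,0],"twist":0}]'
python3 - <<'E'
from h import *
from rig import cams
c=cams.camera("wrist");X=cloud(c)
m=(c["depth"]>0)&(X[...,2]>.036)&(X[...,2]<.055)&(np.linalg.norm(X[...,:2]-[.578,-.354],axis=2)<.035)
T=X[m];print(len(T),T.min(0),T.max(0),(T.min(0)+T.max(0))/2)
m=(c["depth"]>0)&(X[...,2]>.006)&(X[...,2]<.018)&(np.linalg.norm(X[...,:2]-[.578,-.354],axis=2)<.075)
T=X[m];print(len(T),T.min(0),T.max(0),(T.min(0)+T.max(0))/2)
E
```

```text
time: 9.83
position: [0.5853, -0.3647, 0.2795]
tool_rot: [1.0, -0.003, 0.007, 0.008]
ft_force: [1.5, -0.8, -0.2]
grip_width: 0.0872
grip_force: 0.0
time: 10.42
position: [0.582, -0.3541, 0.1451]
tool_rot: [1.0, 0.0, 0.001, 0.001]
ft_force: [0.1, -0.4, 0.2]
grip_width: 0.0867
grip_force: 0.0
1283 [ 0.55843508 -0.37578248  0.03603378] [ 0.59765584 -0.33638184  0.04725631] [ 0.57804546 -0.35608216  0.04164505]
11647 [ 0.51866875 -0.41511489  0.00617171] [ 0.63707346 -0.2958716   0.01799999] [ 0.5778711  -0.35549324  0.01208585]
```

```bash
python3 -m pendant '[{"jaw":1,"linear":[-0.4,0.15,3.5],"twist":0},{"jaw":0.8,"linear":[0,0,3.5],"twist":0},{"jaw":0.7,"linear":[0,0,2.4],"twist":0},{"jaw":0.7,"linear":[0,0,1.2],"twist":0},{"jaw":0.7,"linear":[0,0,0.7],"twist":0},{"jaw":0.7,"linear":[0,0,0],"twist":0},{"jaw":0.6,"linear":[0,0,0],"twist":0}]' 12
python3 -m pendant '[{"jaw":0.3,"linear":[0,0,0],"twist":0},{"jaw":0.3,"linear":[0,0,0],"twist":0},{"jaw":0.3,"linear":[0,0,0],"twist":0},{"jaw":0.3,"linear":[0,0,0],"twist":0},{"jaw":0.3,"linear":[0,0,0],"twist":0},{"jaw":0.3,"linear":[0,0,0],"twist":0},{"jaw":0.3,"linear":[0,0,0],"twist":0},{"jaw":0.3,"linear":[0,0,0],"twist":0}]' 12
```

```text
time: 11.05
position: [0.578, -0.3557, 0.0324]
tool_rot: [1.0, 0.0, 0.001, 0.001]
ft_force: [0.5, 0.8, 0.7]
grip_width: 0.0602
grip_force: 0.0
time: 11.72
position: [0.5774, -0.3554, 0.0319]
tool_rot: [1.0, -0.0, 0.001, 0.001]
ft_force: [-0.7, 0.4, 6.2]
grip_width: 0.0393
grip_force: 12.0
```

```bash
python3 -m pendant '[{"jaw":0.3,"linear":[0,0,-1],"twist":0},{"jaw":0.3,"linear":[0,0,-2],"twist":0},{"jaw":0.3,"linear":[0,0,-3],"twist":0},{"jaw":0.3,"linear":[0,0,-3.5],"twist":0},{"jaw":0.3,"linear":[0,0,-3.5],"twist":0},{"jaw":0.3,"linear":[0,0,-3.5],"twist":0},{"jaw":0.3,"linear":[0,0,-3.5],"twist":0},{"jaw":0.3,"linear":[0,0,-3],"twist":0},{"jaw":0.3,"linear":[0,0,-1.5],"twist":0},{"jaw":0.3,"linear":[0,0,0],"twist":0}]' 15
python3 -m pendant '[{"jaw":0.3,"linear":[-0.5,-2,0],"twist":0},{"jaw":0.3,"linear":[-0.5,-3.9,0],"twist":0},{"jaw":0.3,"linear":[-0.5,-4,0],"twist":0},{"jaw":0.3,"linear":[-0.6,-4,0],"twist":0},{"jaw":0.3,"linear":[-0.6,-4,0],"twist":0},{"jaw":0.3,"linear":[-0.6,-4,0],"twist":0},{"jaw":0.3,"linear":[-0.6,-4,0],"twist":0},{"jaw":0.3,"linear":[-0.6,-4,0],"twist":0},{"jaw":0.3,"linear":[-0.6,-4,0],"twist":0},{"jaw":0.3,"linear":[-0.5,-4,0],"twist":0},{"jaw":0.3,"linear":[-0.5,-4,0],"twist":0},{"jaw":0.3,"linear":[-0.5,-2.8,0],"twist":0}]'
python3 -m pendant '[{"jaw":0.3,"linear":[0,-1.5,0],"twist":0},{"jaw":0.3,"linear":[0,0,0],"twist":0},{"jaw":0.3,"linear":[0,0,0],"twist":0},{"jaw":0.3,"linear":[0,0,0],"twist":0}]'
python3 look.py b1 >/dev/null
```

```text
time: 12.55
position: [0.5783, -0.3559, 0.2808]
tool_rot: [1.0, 0.0, 0.003, 0.003]
ft_force: [0.2, -0.2, -1.3]
grip_width: 0.0395
grip_force: 15.0
time: 13.55
position: [0.5081, 0.0954, 0.2738]
tool_rot: [1.0, 0.001, -0.002, -0.001]
ft_force: [0.3, -0.5, -2.0]
grip_width: 0.0393
grip_force: 15.0
time: 13.88
position: [0.5101, 0.1066, 0.2745]
tool_rot: [1.0, 0.0, -0.001, 0.0]
ft_force: [1.2, -0.8, -2.5]
grip_width: 0.0391
grip_force: 15.0
```

View pics/b1.png

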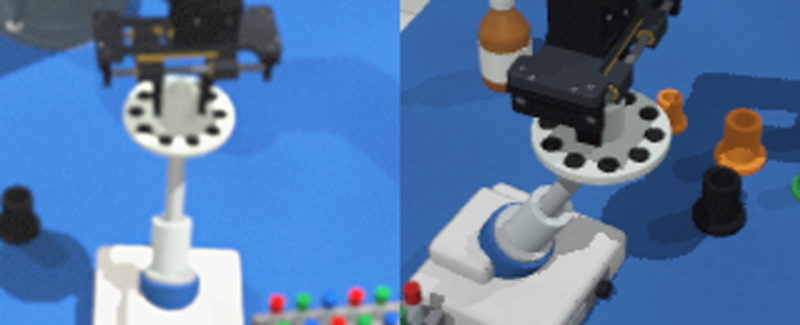

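The disc hangs level at (180,118), over the spindle. I lower it the same way.

```bash
python3 -m pendant '[{"jaw":0.3,"linear":[0,0,1],"twist":0},{"jaw":0.3,"linear":[0,0,1],"twist":0},{"jaw":0.3,"linear":[0,0,0.5],"twist":0},{"jaw":0.3,"linear":[0,0,0.3],"twist":0},{"jaw":0.3,"linear":[0,0,0.3],"twist":0},{"jaw":0.3,"linear":[0,0,0],"twist":0}]' 8
python3 -m pendant '[{"jaw":0.3,"linear":[0,0,0.3],"twist":0},{"jaw":0.3,"linear":[0,0,0.3],"twist":0},{"jaw":0.3,"linear":[0,0,0.3],"twist":0},{"jaw":0.3,"linear":[0,0,0.3],"twist":0},{"jaw":0.3,"linear":[0,0,0.3],"twist":0},{"jaw":0.3,"linear":[0,0,0],"twist":0}]'
python3 -m pendant '[{"jaw":0.3,"linear":[0.25,0.02,0.43],"twist":0},{"jaw":0.3,"linear":[0.25,0.02,0.43],"twist":0},{"jaw":0.3,"linear":[0.25,0.02,0.43],"twist":0},{"jaw":0.3,"linear":[0.25,0.02,0.43],"twist":0},{"jaw":0.3,"linear":[0,0,0],"twist":0}]'
python3 look.py b2 >/dev/null
```

```text
time: 14.48
position: [0.511, 0.107, 0.244]
tool_rot: [1.0, -0.0, 0.0, 0.0]
ft_force: [0.1, 0.1, -1.0]
grip_width: 0.0389
grip_force: 8.0
time: 14.98
position: [0.5111, 0.1072, 0.2291]
tool_rot: [1.0, 0.0, 0.0, -0.0]
ft_force: [2.5, 0.2, -1.4]
grip_width: 0.0391
grip_force: 8.0
time: 15.4
position: [0.5213, 0.1063, 0.2113]
tool_rot: [1.0, -0.0, -0.0, -0.0]
ft_force: [2.5, 0.2, -1.0]
grip_width: 0.0384
grip_force: 8.0
```

View pics/b2.png

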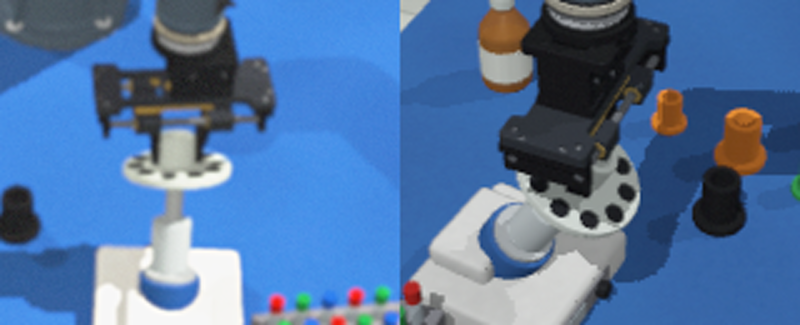

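The disc at (178,165) has tilted with the spindle as intended. I go a little further and release.

```bash
python3 -m pendant '[{"jaw":0.3,"linear":[0.25,0.02,0.43],"twist":0},{"jaw":0.3,"linear":[0.25,0.02,0.43],"twist":0},{"jaw":0.3,"linear":[0.25,0.02,0.43],"twist":0},{"jaw":0.3,"linear":[0.25,0.02,0.43],"twist":0},{"jaw":0.3,"linear":[0,0,0],"twist":0},{"jaw":0.8,"linear":[0,0,0],"twist":0},{"jaw":0.8,"linear":[0,0,0],"twist":0},{"jaw":0.8,"linear":[0,0,0],"twist":0},{"jaw":0.8,"linear":[0,0,0],"twist":0},{"jaw":1,"linear":[0,0,0],"twist":0},{"jaw":1,"linear":[0,0,0],"twist":0},{"jaw":1,"linear":[0,0,0],"twist":0}]'
python3 -m pendant '[{"jaw":1,"linear":[0,0,-2],"twist":0},{"jaw":1,"linear":[0,0,-3],"twist":0},{"jaw":1,"linear":[0,0,-3],"twist":0},{"jaw":1,"linear":[0,0,-3],"twist":0},{"jaw":1,"linear":[-2,1.5,0],"twist":0},{"jaw":1,"linear":[-2,3,0],"twist":0}]'
sed -i 's/np.percentile(r\[m\],90)/float(np.percentile(r[m],95))/' look.py
python3 look.py b3
```

```text
time: 16.5
position: [0.5306, 0.1057, 0.1952]
tool_rot: [1.0, 0.0, -0.0, -0.0]
ft_force: [1.1, -0.3, 0.6]
grip_width: 0.0779
grip_force: 0.0
time: 17.0
position: [0.4922, 0.062, 0.3075]
tool_rot: [1.0, 0.002, 0.003, -0.0]
ft_force: [0.1, -1.0, -0.3]
grip_width: 0.087
grip_force: 0.0
scene [(0, 45, 36.4), (5, 25, 23.6), (10, 25, 24.0), (15, 28, 24.1), (20, 18, 24.0), (25, 29, 22.9), (30, 26, 25.0), (35, 25, 26.1), (40, 24, 23.0), (45, 9, 22.8), (55, 5, 58.7), (60, 61, 61.1), (65, 274, 60.0), (70, 129, 57.3), (75, 29, 21.4), (80, 22, 20.3), (85, 22, 20.8), (90, 26, 22.2), (95, 23, 21.1), (100, 43, 21.3), (105, 16, 16.9), (110, 9, 12.3), (115, 16, 16.4), (120, 9, 13.5), (125, 13, 15.0), (130, 13, 13.7), (135, 13, 13.6), (140, 15, 13.8), (145, 10, 10.2), (150, 5, 11.1)]
side [(0, 8, 29.6), (55, 11, 60.6), (60, 68, 62.3), (65, 1015, 60.3), (70, 315, 58.4), (75, 27, 22.9), (80, 28, 22.8), (85, 21, 22.6), (90, 27, 22.5), (95, 30, 23.0), (100, 94, 22.3), (105, 25, 20.9), (110, 14, 11.1), (115, 13, 10.7), (120, 11, 10.6), (125, 11, 10.9), (130, 13, 12.2), (135, 17, 11.3), (140, 16, 9.7), (145, 18, 8.1), (150, 6, 6.6)]
```

View pics/b3.png

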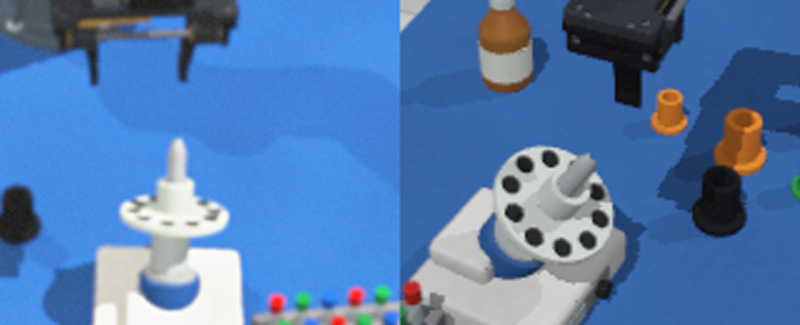

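The disc at (175,212) is home and square: its face is at 70 mm and the hub end at 105 mm. Now the large orange bushing.

```bash
python3 -m pendant '[{"jaw":1,"linear":[-0.6,3.9,0],"twist":0},{"jaw":1,"linear":[-0.6,3.9,0],"twist":0},{"jaw":1,"linear":[-0.6,3.9,0],"twist":0},{"jaw":1,"linear":[-0.6,3.9,0],"twist":0},{"jaw":1,"linear":[-0.6,3.9,0],"twist":0},{"jaw":1,"linear":[-0.5,3.8,0],"twist":0},{"jaw":0.7,"linear":[0,0,3.5],"twist":0},{"jaw":0.7,"linear":[0,0,3.5],"twist":0},{"jaw":0.7,"linear":[0,0,3.5],"twist":0},{"jaw":0.7,"linear":[0,0,3.5],"twist":0},{"jaw":0.7,"linear":[0,0,0],"twist":0},{"jaw":0.7,"linear":[0,0,0],"twist":0}]'
python3 -m pendant '[{"jaw":0.7,"linear":[0,0,0],"twist":0}]'
python3 - <<'E'
from h import *
from rig import cams
c=cams.camera("wrist");X=cloud(c);b=c["color"].astype(int)
m=(c["depth"]>0)&(X[...,2]>.05)&(X[...,2]<.075)&(np.linalg.norm(X[...,:2]-[.456,-.173],axis=2)<.035)
T=X[m];print(len(T),T.min(0),T.max(0),(T.min(0)+T.max(0))/2,np.median(b[m],0))
E
```

```text
time: 18.1
position: [0.4551, -0.1717, 0.1638]
tool_rot: [1.0, -0.0, -0.002, -0.001]
ft_force: [-0.4, -0.5, 0.5]
grip_width: 0.0626
grip_force: 0.0
time: 18.18
position: [0.457, -0.1729, 0.1663]
tool_rot: [1.0, 0.0, 0.001, 0.001]
ft_force: [0.2, -0.5, 0.2]
grip_width: 0.0613
grip_force: 0.0
1426 [ 0.43508971 -0.19403102  0.05007989] [ 0.4756808  -0.15368932  0.06213628] [ 0.45538526 -0.17386017  0.05610809] [153.  213.5 255. ]
```

```bash
python3 -m pendant '[{"jaw":0.7,"linear":[-0.1,0.1,3.5],"twist":0},{"jaw":0.7,"linear":[0,0,3.5],"twist":0},{"jaw":0.7,"linear":[0,0,3.3],"twist":0},{"jaw":0.7,"linear":[0,0,2],"twist":0},{"jaw":0.7,"linear":[0,0,0.9],"twist":0},{"jaw":0.7,"linear":[0,0,0],"twist":0},{"jaw":0.3,"linear":[0,0,0],"twist":0},{"jaw":0.3,"linear":[0,0,0],"twist":0},{"jaw":0.3,"linear":[0,0,0],"twist":0},{"jaw":0.3,"linear":[0,0,0],"twist":0},{"jaw":0.3,"linear":[0,0,0],"twist":0},{"jaw":0.3,"linear":[0,0,0],"twist":0}]' 12
python3 -m pendant '[{"jaw":0.3,"linear":[0,0,0],"twist":0},{"jaw":0.3,"linear":[0,0,0],"twist":0}]' 12
```

```text
time: 19.23
position: [0.4556, -0.1739, 0.0345]
tool_rot: [1.0, -0.0, 0.001, 0.001]
ft_force: [-0.8, 1.3, 7.3]
grip_width: 0.0415
grip_force: 12.0
time: 19.4
position: [0.4556, -0.1739, 0.0345]
tool_rot: [1.0, 0.0, 0.001, 0.001]
ft_force: [-0.8, -0.6, 7.0]
grip_width: 0.0415
grip_force: 12.0
```

```bash
python3 -m pendant '[{"jaw":0.3,"linear":[0,0,-1],"twist":0},{"jaw":0.3,"linear":[0,0,-2],"twist":0},{"jaw":0.3,"linear":[0,0,-3],"twist":0},{"jaw":0.3,"linear":[0,0,-3.5],"twist":0},{"jaw":0.3,"linear":[0,0,-3.5],"twist":0},{"jaw":0.3,"linear":[0,0,-3.5],"twist":0},{"jaw":0.3,"linear":[0,0,-3.5],"twist":0},{"jaw":0.3,"linear":[0,0,-3],"twist":0},{"jaw":0.3,"linear":[0,0,-1.5],"twist":0},{"jaw":0.3,"linear":[0,0,0],"twist":0}]' 15
python3 -m pendant '[{"jaw":0.3,"linear":[0.7,-3,0],"twist":0},{"jaw":0.3,"linear":[0.7,-4,0],"twist":0},{"jaw":0.3,"linear":[0.7,-4,0],"twist":0},{"jaw":0.3,"linear":[0.7,-4,0],"twist":0},{"jaw":0.3,"linear":[0.7,-4,0],"twist":0},{"jaw":0.3,"linear":[0.7,-4,0],"twist":0},{"jaw":0.3,"linear":[0.7,-3,0],"twist":0},{"jaw":0.3,"linear":[0.6,-2,0],"twist":0},{"jaw":0.3,"linear":[0,0,0],"twist":0},{"jaw":0.3,"linear":[0,0,0],"twist":0},{"jaw":0.3,"linear":[0,0,0],"twist":0}]'
```

```text
time: 20.23
position: [0.4562, -0.1742, 0.2826]
tool_rot: [1.0, 0.0, 0.004, 0.003]
ft_force: [1.5, -0.4, -1.6]
grip_width: 0.0416
grip_force: 15.0
time: 21.15
position: [0.5085, 0.1062, 0.277]
tool_rot: [1.0, 0.0, -0.002, 0.0]
ft_force: [0.1, 0.3, -1.2]
grip_width: 0.0413
grip_force: 15.0
```

```bash
python3 -m pendant '[{"jaw":0.3,"linear":[0,0,1],"twist":0},{"jaw":0.3,"linear":[0,0,1],"twist":0},{"jaw":0.3,"linear":[0,0,0.5],"twist":0},{"jaw":0.3,"linear":[0,0,0.3],"twist":0},{"jaw":0.3,"linear":[0,0,0.3],"twist":0},{"jaw":0.3,"linear":[0,0,0],"twist":0}]' 8
python3 -m pendant '[{"jaw":0.3,"linear":[0,0,0.3],"twist":0},{"jaw":0.3,"linear":[0,0,0.3],"twist":0},{"jaw":0.3,"linear":[0,0,0.3],"twist":0},{"jaw":0.3,"linear":[0,0,0.3],"twist":0},{"jaw":0.3,"linear":[0,0,0.4],"twist":0},{"jaw":0.3,"linear":[0,0,0],"twist":0}]'
python3 -m pendant '[{"jaw":0.3,"linear":[0.25,0.02,0.43],"twist":0},{"jaw":0.3,"linear":[0.25,0.02,0.43],"twist":0},{"jaw":0.3,"linear":[0.25,0.02,0.43],"twist":0},{"jaw":0.3,"linear":[0.25,0.02,0.43],"twist":0},{"jaw":0.3,"linear":[0,0,0],"twist":0}]'
python3 look.py c1
```

```text
time: 21.65
position: [0.5108, 0.1062, 0.2471]
tool_rot: [1.0, -0.0, 0.001, 0.0]
ft_force: [2.9, 0.4, 0.5]
grip_width: 0.0408
grip_force: 8.0
time: 22.15
position: [0.5097, 0.1066, 0.2302]
tool_rot: [1.0, 0.0, -0.0, 0.0]
ft_force: [4.5, -0.1, -1.3]
grip_width: 0.0406
grip_force: 8.0
time: 22.57
position: [0.5199, 0.1057, 0.2127]
tool_rot: [1.0, -0.0, -0.001, 0.0]
ft_force: [3.1, -0.3, -1.1]
grip_width: 0.0409
grip_force: 8.0
scene [(0, 33, 32.1), (5, 26, 25.2), (10, 25, 23.5), (15, 26, 22.5), (20, 25, 24.7), (25, 25, 23.0), (30, 24, 24.4), (35, 30, 25.5), (40, 24, 23.4), (45, 6, 25.3), (55, 5, 58.1), (60, 59, 60.5), (65, 284, 60.7), (70, 124, 57.9), (75, 25, 21.2), (80, 25, 20.6), (85, 22, 19.7), (90, 21, 21.1), (95, 28, 23.7), (100, 35, 22.6), (105, 7, 21.7), (110, 19, 30.9), (115, 33, 31.6), (120, 62, 31.9), (125, 34, 28.6), (130, 30, 25.5), (135, 41, 30.1), (140, 36, 30.8), (145, 37, 31.4), (150, 36, 32.2), (155, 43, 37.0), (160, 33, 37.4), (165, 49, 39.9)]
side [(0, 7, 29.6), (55, 12, 59.9), (60, 63, 62.4), (65, 792, 60.3), (70, 240, 59.3), (75, 19, 22.8), (80, 24, 22.8), (85, 27, 22.7), (90, 18, 22.3), (95, 18, 22.5), (100, 11, 23.1), (115, 18, 31.7), (120, 41, 32.4), (125, 73, 31.2), (130, 8, 28.7), (135, 13, 31.9), (140, 15, 33.6), (145, 7, 31.7), (150, 6, 20.0), (155, 9, 19.4), (160, 8, 19.8), (165, 12, 18.9)]
```

View pics/c1.png

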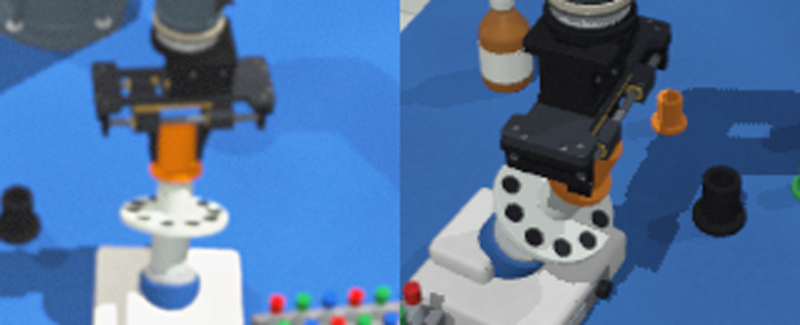

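The bushing at (177,150) has tilted onto the spindle, with its flange about 8 mm above the hub. I go a few mm further, release and retreat.

```bash
python3 -m pendant '[{"jaw":0.3,"linear":[0.25,0.02,0.43],"twist":0},{"jaw":0.3,"linear":[0,0,0],"twist":0},{"jaw":0.8,"linear":[0,0,0],"twist":0},{"jaw":0.8,"linear":[0,0,0],"twist":0},{"jaw":0.8,"linear":[0,0,0],"twist":0},{"jaw":0.8,"linear":[0,0,0],"twist":0},{"jaw":1,"linear":[0,0,0],"twist":0},{"jaw":1,"linear":[0,0,0],"twist":0},{"jaw":1,"linear":[0,0,-1],"twist":0},{"jaw":1,"linear":[0,0,-3],"twist":0},{"jaw":1,"linear":[0,0,-3],"twist":0},{"jaw":1,"linear":[0,0,-3],"twist":0}]'
python3 -m pendant '[{"jaw":1,"linear":[-2,2,0],"twist":0},{"jaw":1,"linear":[-2,3,0],"twist":0},{"jaw":1,"linear":[0,3,0],"twist":0},{"jaw":1,"linear":[0,0,0],"twist":0}]'
python3 look.py c2
```

```text
time: 23.67
position: [0.5218, 0.1056, 0.3113]
tool_rot: [1.0, 0.0, -0.0, -0.0]
ft_force: [-0.0, 0.8, 0.1]
grip_width: 0.0862
grip_force: 0.0
time: 24.0
position: [0.4818, 0.022, 0.3109]
tool_rot: [1.0, -0.002, 0.001, 0.001]
ft_force: [1.1, -0.2, -0.0]
grip_width: 0.0871
grip_force: 0.0
scene [(0, 32, 32.7), (5, 26, 23.7), (10, 29, 23.6), (15, 23, 22.3), (20, 26, 24.9), (25, 26, 24.0), (30, 23, 23.5), (35, 29, 24.6), (40, 21, 23.7), (45, 10, 23.6), (55, 6, 58.6), (60, 62, 61.3), (65, 260, 60.6), (70, 144, 57.4), (75, 25, 21.4), (80, 22, 21.9), (85, 27, 21.5), (90, 23, 20.3), (95, 22, 21.4), (100, 9, 22.0), (105, 30, 31.2), (110, 67, 31.3), (115, 30, 28.0), (120, 27, 21.6), (125, 25, 24.0), (130, 24, 25.3), (135, 29, 21.5), (140, 29, 23.3), (145, 25, 21.8), (150, 26, 23.0), (155, 30, 21.8), (160, 50, 23.4), (165, 9, 22.8)]
side [(0, 8, 28.1), (55, 8, 60.9), (60, 62, 62.7), (65, 946, 60.4), (70, 232, 58.6), (75, 21, 23.1), (80, 23, 23.0), (85, 17, 23.2), (90, 4, 23.1), (100, 5, 30.0), (105, 34, 32.2), (110, 148, 32.2), (115, 53, 30.5), (120, 24, 23.3), (125, 26, 23.9), (130, 25, 24.3), (135, 39, 23.5), (140, 38, 23.8), (145, 40, 23.5), (150, 51, 23.9), (155, 43, 23.6), (160, 139, 22.9), (165, 18, 23.6)]
```

View pics/c2.png

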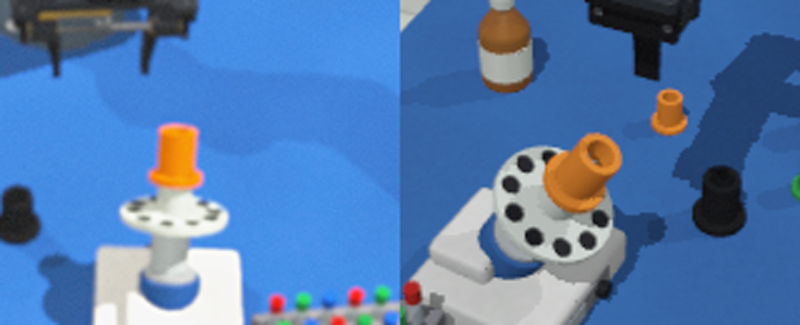

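The bushing at (178,155) is home: its flange runs from 105 to 115 mm and its end is at 165 mm, square to the disc. The gripper is well clear.

```bash
python3 -c "
from rig import robot
print(robot.hand_in())"
```

```text
the job is handed in; nothing more can be done
None
```

The spacer, disc (hub outwards) and large orange bushing (flange against the disc) are threaded home in that order, each checked by camera before the next; the bystanders were not moved, and I handed in at about 24 s of the 72 s.

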